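# Make up a sampling kit and a reagent kit in their foam trays

### The job

Make up the two field-test kits in their foam trays. The sampling kit (the tray with the long trough) gets the conical tube lying in the trough, the tall slim bottle in the large round well and the little vial in the small well; the reagent kit (the tray with the rectangular bay) gets the small carton standing in the bay and the squat bottle in its round well. Everything must sit on the bottom of its cut-out, never lay or tip a bottle, the vial or the carton over, and leave the timer, the large bottle and the tape roll where they are.

Things in the scene. Friction and masses are not known exactly. Their poses are not given: they have to be found in the camera images.
- trough_tray: sampling-kit tray: white shell, grey foam, 150 (x) x 134 (y) x 18 mm, fixed; three cut-outs 12 mm deep, their dark floors 6 mm above the bench. Origin: centre of its underside, z up. Cut-outs in its frame: trough 132 mm along x, 52 along y, centre (0, -33) mm; large round well 58 mm across, centre (-36, +30) mm; small round well 42 mm across, centre (+41, +30) mm.
- bay_tray: reagent-kit tray: white shell, grey foam, 150 (x) x 120 (y) x 18 mm, fixed; two cut-outs 12 mm deep, their dark floors 6 mm above the bench. Origin: centre of its underside, z up. Cut-outs in its frame: rectangular bay 62 mm along x, 102 along y, centre (-36, 0) mm; round well 58 mm across, centre (+36, 0) mm.
- conical_tube: capped plastic conical tube lying on its side, 116 mm long (its y axis), 35 mm across the cap, 36 mm high, 30 g; it does not roll. Origin: underneath, at the middle of its length and width; z up. Solid body 24 mm wide (x), 32 mm high, from y = -55 to +44 mm: grip it across x near the middle. It may point either way along the trough.
- reagent_carton: small upright reagent carton, 45 mm (x) x 85 mm (y) x 71 mm high, about 70 g. Origin: centre of its underside, z up. Grip it across its 45 mm side.
- tall_bottle: the tall slim screw-cap bottle, 38 mm across and 88 mm high (body up to 72 mm, cap 34 mm across above), about 60 g, standing. Origin: centre of its underside, z up.
- squat_bottle: the squat screw-cap bottle, wider and shorter than the tall one: 43 mm across and 68 mm high (body up to 52 mm, cap 39 mm across above), about 70 g, standing. Origin: centre of its underside, z up.
- small_vial: the smallest screw-cap container, a vial 25 mm across and 46 mm high, about 20 g, standing. Origin: centre of its underside, z up.
- lab_timer: bystander: flat bench timer 66 x 72 x 18 mm with a display and buttons, near the front edge of the bench, on the left; loose. Origin: centre of its underside.
- big_bottle: bystander: large screw-cap bottle, 60 mm across and 120 mm high, beside the work on the left; loose. Origin: centre of its underside.
- tape_roll: bystander: roll of tape lying flat, 68 mm across and 19 mm high, at the back between the black heater (100 mm high) and the pale instrument case in the middle of the bench (180 mm high, with pipettes on it up to 210 mm); loose. Origin: centre of its underside.

How it is judged:
By the outcome, as a careful person would: the job done as asked, in the order asked, and still so for the second after the job is handed in, with the robot touching nothing.
It also fails if it takes over 144 s, if anything falls off the work surface, if the arm or the gripper's body presses on something with over 40 N, if the wrist force passes 120 N, or if a joint passes its speed limit or range.

### The arm

A 6-joint arm with a two-finger parallel gripper is mounted at the origin on a cart in front of the work surface, level with it; the furniture and walls round the work are solid. World frame = base frame: x ahead of the robot, y to its left, z up, the work surface at z = 0. Lengths are in m, angles in rad, forces in N, time in s.
With the tool pointing down it reaches from about 0.2 to 0.875 m from the base axis. Payload 3.4 kg.
Tool frame: the origin (TCP) lies between the finger pads; the fingertips stand 25 mm ahead of it and the grasp point (between the pads) lies 6 mm ahead of it (r.nose_length is the z of the fingertips in the tool frame, in m); z points along the fingers, y is the line along which they close (so a half turn about z gives the same grasp; the last joint's range is limited). The gripper opens to 94 mm and grips with 3 to 60 N. Pads are 16 mm wide; open, the fingers measure 119 mm over their backs; the gripper's body (75 mm by 177 mm) begins 78 mm behind the grasp point.
Start: joints at [1.113, 0.276, 1.505, -0, 1.361, -0.121], TCP at [0.19, 0.543, 0.198] pointing down, gripper open.
Joint ranges: [-2.89, 2.89], [-0.75, 2.08], [0.22, 2.7], [-1.18, 4.32], [0.11, 2.71], [-2.7, 2.7]. Speed limits (rad/s): [2.57, 2.57, 3.14, 3.14, 3.14, 3.14].

### API

Orientations are given as a unit quaternion [w, x, y, z].
In Python, from plant import r, gripper_to, inverse_kinematics, vision, models, telemetry gives the robot as it stands. Calls block until the motion is done:
- r.move_to(position, orientation): joint-space move of the TCP to a pose.
- r.move_l(position, rot=None, vel=0.15, guard=None): straight line of the TCP; rot=None keeps the orientation; vel is the mean speed in m/s. With guard (N) it stops when the force on the tool has changed by that much, and returns True; else False.
- r.movej(angles): joint-space move.
- gripper_to(opening, f_grip=None): finger opening in m; f_grip is the grip in N (None keeps the last); returns when the fingers have stopped.
- r.hold(seconds).
- inverse_kinematics(position, orientation): joint angles nearest the present ones, or None.
- vision.snapshot(name): name is "scene" or "top" or "wrist"; returns the picture (420x560x3 uint8, red, green, blue); there is no depth.
- vision.get_calibration(name): a dict with "fx", "fy", "cx", "cy" (pixels), "position" and "orientation" of the camera in the world. Camera axes: x right, y down, z forward; pixel columns grow to the right and rows downward; lengths in m; the calibration is good to about 2 mm. A picture is of the moment at which its call begins: read the wrist's pose just before it. get_calibration takes no time and is no camera call; for the wrist camera it gives the pose at the moment of the call.
A pose or a line that the arm cannot do raises r.PlanningError and nothing moves.
- r.sign_off(): hands the job in; it is judged then, once.
Trained networks look in the newest picture that a camera, given by its name, has taken for a name from the list of things; names that differ only in an ending like _2 or _b are one class to them, and where a whole thing is asked for, a point or a joint stands for the part that bears it (a point fixed in the world has none). Each returns a list of dicts, best first, with "score" (0 to 1); they miss things now and then, are a little off and sometimes report something else, mostly with a low value. They report only what shows in the picture. A call takes as long as a camera call.
- models.boxes_of(thing, camera): "at" ([x, y, z] in m, in world coordinates, good to about 4 mm: the middle of the surface that is visible of it).
- models.regions_of(thing, camera): "pixels" (420x560 bool, what is visible of it).
- models.mark_of(thing, camera): "at" ([x, y, z] in m, in world coordinates, good to about 4 mm: a listed point, or the origin of a listed thing).
Readings, each from a call of its own:
- telemetry.current_t(): time.
- telemetry.current_joints(): joint angles.
- telemetry.current_dq(): joint speeds.
- telemetry.current_joint_efforts(): joint torques, N m.
- telemetry.current_ee_pos(): TCP position.
- telemetry.current_tool_rot(): TCP orientation.
- telemetry.current_wrist_force(): force on the tool from outside, world axes, zero at the start.
- telemetry.current_torque(): the same for the moment, N m.
- telemetry.current_opening(): finger opening in m.
- telemetry.current_finger_force(): force on a finger pad.
Only numpy, scipy, OpenCV 4.12 (cv2) and the standard library are available. Lean on these libraries where they do the work, as an engineer would, in place of code of your own. Each camera call takes 0.05 s, during which the arm holds its last target. There are 200 camera calls.

## Working session

There is one attempt and no reset: what is moved stays moved. The work goes in short steps, each a Python script; the robot and the scene stay as the last script left them, time stands still between calls to the robot, and variables do not carry over. Pictures are saved under pics/ and viewed, at most 14 in all, crops included, and the job is handed in when it is done.

```bash
ls; mkdir -p pics; python3 - <<'E'
from plant import r, vision, models, telemetry
import cv2, numpy as np
for c in ["scene","top"]:
    im=vision.snapshot(c); cv2.imwrite(f"pics/{c}0.png",im[:,:,::-1])
    k=vision.get_calibration(c); print(c,{a:np.round(b,3) for a,b in k.items()})
    for n in "trough_tray bay_tray conical_tube reagent_carton tall_bottle squat_bottle small_vial lab_timer big_bottle tape_roll".split():
        print(n,[(np.round(d["at"],3).tolist(),round(d["score"],2)) for d in models.mark_of(n,c)[:2]])
print(telemetry.current_t())
E
```

```text
pics
scene {'fx': np.float64(541.867), 'fy': np.float64(541.867), 'cx': np.float64(279.02), 'cy': np.float64(199.873), 'position': array([-0.303, -0.651,  1.122]), 'orientation': array([-0.357,  0.833, -0.39 ,  0.161])}
trough_tray [([0.411, 0.317, 0.001], 0.68)]
bay_tray [([0.591, -0.32, 0.002], 0.81)]
conical_tube [([0.521, 0.19, 0.003], 0.48)]
reagent_carton [([0.641, 0.191, -0.002], 0.61), ([0.346, 0.468, 0.002], 0.47)]
tall_bottle [([0.41, 0.161, 0.003], 0.74), ([0.474, 0.483, -0.002], 0.73)]
squat_bottle [([0.43, -0.302, 0.004], 0.93)]
small_vial [([0.334, -0.31, -0.002], 0.59)]
lab_timer [([0.339, 0.463, -0.0], 0.85), ([0.723, 0.246, 0.005], 0.4)]
big_bottle []
tape_roll [([0.723, 0.252, 0.004], 0.59)]
top {'fx': np.float64(384.314), 'fy': np.float64(384.314), 'cx': np.float64(286.799), 'cy': np.float64(210.419), 'position': array([0.307, 0.066, 1.204]), 'orientation': array([ 0.072, -0.696,  0.711, -0.071])}
trough_tray [([0.417, 0.318, 0.0], 0.57)]
bay_tray [([0.588, -0.323, 0.001], 0.79)]
conical_tube [([0.52, 0.189, -0.001], 0.83)]
reagent_carton [([0.639, 0.193, 0.001], 0.9), ([0.727, 0.248, -0.0], 0.67)]
tall_bottle [([0.406, 0.162, 0.001], 0.57)]
squat_bottle [([0.431, -0.307, -0.002], 0.81)]
small_vial [([0.337, -0.308, 0.003], 0.46)]
lab_timer [([0.34, 0.464, -0.002], 0.7), ([0.637, 0.188, 0.003], 0.63)]
big_bottle [([0.474, 0.483, 0.002], 0.95), ([0.339, 0.466, -0.002], 0.7)]
tape_roll [([0.729, 0.248, 0.003], 0.5)]
1.1
```

View pics/scene0.png

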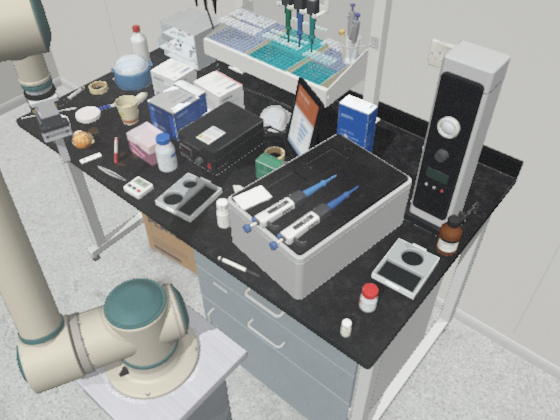

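View pics/top0.png

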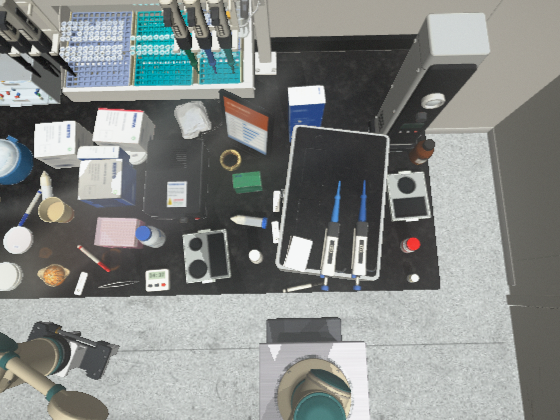

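The bottles, vial, tube and trays are all visible. In the top view the tall bottle is at (256,257), tube (249,221), carton (247,182), squat bottle (411,244), vial (413,278), trough tray (206,257) and bay tray (409,196). The case lies between the two halves. Next I'll get yaws from the regions and zoom in on the tube and carton area.

```bash
cat > h.py <<'E'
from plant import r, gripper_to, inverse_kinematics, vision, models, telemetry as T
import cv2, numpy as np
from scipy.spatial.transform import Rotation as R
def down(psi):   # tool z down, closing line (tool y) at angle psi from world x
    psi=(psi+np.pi/2)%np.pi-np.pi/2
    y=np.array([np.cos(psi),np.sin(psi),0]); z=np.array([0,0,-1.]); x=np.cross(y,z)
    q=R.from_matrix(np.c_[x,y,z]).as_quat(); return q[[3,0,1,2]]
def cal(c): return vision.get_calibration(c)
def unproj(k,uv,z):
    uv=np.atleast_2d(uv).astype(float); o=k["orientation"]; M=R.from_quat(np.r_[o[1:],o[0]]).as_matrix()
    d=np.c_[(uv[:,0]-k["cx"])/k["fx"],(uv[:,1]-k["cy"])/k["fy"],np.ones(len(uv))]@M.T
    p=np.array(k["position"]); return (p+d*((z-p[2])/d[:,2])[:,None])[:,:2]
def rect(k,mask,z):
    "centre, (long,short), yaw of long axis, of the mask's largest contour projected to height z"
    cs=cv2.findContours(mask.astype(np.uint8),cv2.RETR_EXTERNAL,cv2.CHAIN_APPROX_NONE)[0]
    c=max(cs,key=cv2.contourArea)[:,0]
    P=unproj(k,c,z); (x,y),(w,h),a=cv2.minAreaRect((P*1000).astype(np.float32))
    a=np.deg2rad(a)+(0 if w>=h else np.pi/2); a=(a+np.pi/2)%np.pi-np.pi/2
    return np.round([x/1e3,y/1e3],4),np.round([max(w,h),min(w,h)],1),round(a,3)
def snap(c,f=None):
    k=cal(c); im=vision.snapshot(c)
    if f: cv2.imwrite("pics/"+f,im[:,:,::-1])
    return k,im
E
python3 - <<'E'
from h import *
k,im=snap("top")
for n,z in [("trough_tray",.018),("bay_tray",.018),("reagent_carton",.071),("conical_tube",.02),("big_bottle",.1)]:
    for d in models.regions_of(n,"top")[:1]: print(n,round(d["score"],2),rect(k,d["pixels"],z))
for uv,z,l in [((391,135),.18,"caseBR"),((295,127),.18,"caseBL"),((276,268),.18,"caseFL"),((378,277),.18,"caseFR"),((206,140),.1,"heater"),((206,215),.1,"heaterF"),((268,152),.0,"signR"),((226,140),.0,"signL"),((277,190),.0,"w1"),((274,245),0,"w2")]:
    print(l,unproj(k,uv,z))
cv2.imwrite("pics/topc.png",cv2.resize(im[80:300,140:340,::-1],None,fx=2.7,fy=2.7,interpolation=cv2.INTER_CUBIC)[:600])
E
```

```text
trough_tray 0.93 (array([0.4147, 0.3179]), array([163.8, 135.9]), np.float64(0.102))
bay_tray 0.59 (array([ 0.59  , -0.3154]), array([165.5, 125.9]), np.float64(0.049))
reagent_carton 0.64 (array([0.6304, 0.1869]), array([86.6, 62.9]), np.float64(-1.444))
conical_tube 0.72 (array([0.5192, 0.1884]), array([115.1,  32.2]), np.float64(1.415))
big_bottle 0.57 (array([0.4679, 0.4659]), array([92.2, 57.8]), np.float64(1.236))
caseBR [[ 0.7288177  -0.23265637]]
caseBL [[0.75896019 0.03832578]]
caseFL [[0.36270041 0.09810085]]
caseFR [[ 0.33390012 -0.16914023]]
heater [[0.75787394 0.30847852]]
heaterF [[0.5248317  0.30330155]]
signR [[0.75218331 0.12467056]]
signL [[0.79724165 0.26388312]]
w1 [[0.62210774 0.09689114]]
w2 [[0.44408711 0.10896459]]
```

View pics/topc.png

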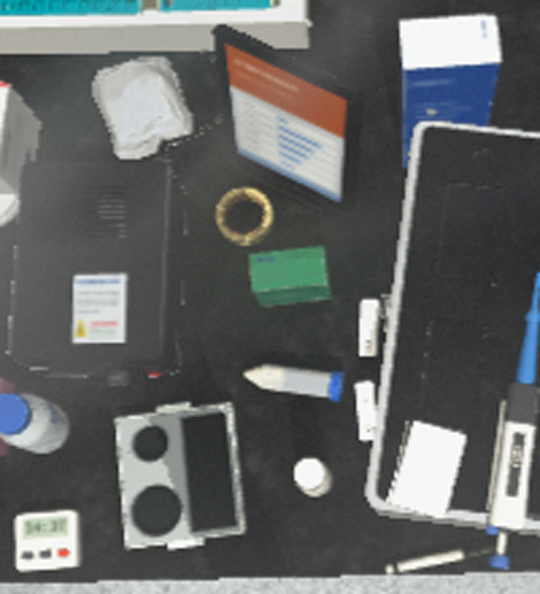

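The crop shows the tube at (295,380) with its cap to the right, carton (290,275), tall bottle (312,477), and the trough tray with wells on the left (large one near). There is open space around each of them. Next is a closer wrist view.

```bash
python3 - <<'E'
from h import *
r.move_to([0.43,0.25,0.36],down(-0.156))
k,im=snap("wrist","w1.png"); print({a:np.round(b,3) for a,b in k.items()},T.current_t(), np.round(T.current_joints(),2))
for n,z in [("trough_tray",.018),("conical_tube",.02),("tall_bottle",.088),("reagent_carton",.071)]:
    for d in models.regions_of(n,"wrist")[:1]: print(n,round(d["score"],2),rect(k,d["pixels"],z))
    print([(np.round(d["at"],3).tolist(),round(d["score"],2)) for d in models.mark_of(n,"wrist")[:2]])
E
```

```text
{'fx': np.float64(304.103), 'fy': np.float64(304.103), 'cx': np.float64(279.577), 'cy': np.float64(212.339), 'position': array([0.44 , 0.322, 0.547]), 'orientation': array([ 0.128,  0.989, -0.077, -0.01 ])} 2.975 [0.39 0.11 1.33 0.   1.7  0.54]
trough_tray 0.59 (array([0.4136, 0.3167]), array([162.2, 135.8]), np.float64(0.115))
[([0.417, 0.319, 0.004], 0.72)]
conical_tube 0.95 (array([0.5182, 0.1839]), array([119.1,  36.3]), np.float64(1.454))
[([0.518, 0.185, -0.001], 0.8)]
tall_bottle 0.75 (array([0.4091, 0.174 ]), array([55.1, 34.9]), np.float64(1.403))
[([0.406, 0.162, -0.0], 0.8)]
reagent_carton 0.92 (array([0.6278, 0.1924]), array([97.6, 65.2]), np.float64(-1.477))
[([0.638, 0.189, -0.001], 0.74)]
```

View pics/w1.png

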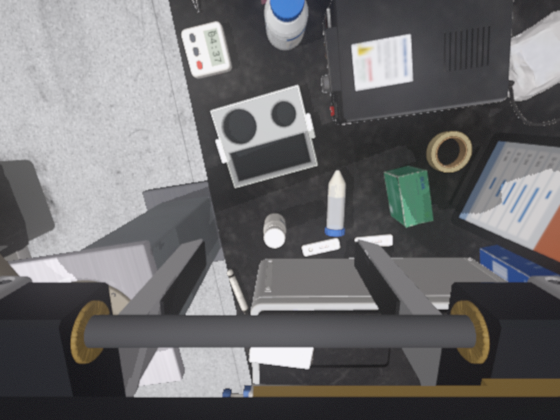

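The wrist view shows the tray at (264,137) with tabs only on its short ends, tube at (336,205), bottle (275,230) and carton (408,195), with nothing crowding them. The estimates agree to about 4 mm, which is well within the clearances. I'll place the tube and then the tall bottle, gripping high so the fingertips stay above the foam.

```bash
cat >> h.py <<'E'
TR=(0.4145,0.3175,0.108)
def cut(tray,x,y):
    c,s=np.cos(tray[2]),np.sin(tray[2]); return tray[0]+c*x-s*y, tray[1]+s*x+c*y
def pick(xy,psi,h,opening,f,up=0.22):
    q=down(psi); gripper_to(opening)
    r.move_to([*xy,up],q); r.move_l([*xy,h],vel=0.2)
    gripper_to(0,f); r.hold(.1); print("grip",round(T.current_opening(),4),T.current_finger_force())
    r.move_l([*xy,up],vel=0.25); print("lifted",round(T.current_opening(),4),round(T.current_t(),1))
def place(xy,psi,h,opening,up=0.22,far=None):
    q=down(psi); r.move_to([*xy,far or up],q)
    r.move_l([*xy,h+.03],vel=0.25)
    hit=r.move_l([*xy,h+.0065],vel=0.05,guard=8); p=T.current_ee_pos(); print("placed",hit,np.round(p,4),np.round(T.current_wrist_force(),1))
    gripper_to(opening); r.move_l([*xy,up],vel=0.25); print(round(T.current_t(),1))
E
python3 - <<'E'
from h import *
pick((.5185,.1865),-.13,.038,.06,10)
place(cut(TR,0,-.033),-.13+.108-1.44,.038,.045)
pick((.407,.162),-.15,.056,.07,15)
place(cut(TR,-.036,.030),-.15,.056,.065)
r.move_to([.43,.25,.36],down(-.156))
k,im=snap("wrist","w2.png"); print(T.current_t())
E
```

```text
grip 0.0004 0.0
lifted 0.0008 7.8
placed False [0.418  0.2847 0.0443] [ 0.7 -0.4 -0. ]
12.3
grip 0.0328 15.000101618352346
lifted 0.0325 16.8
placed True [0.3746 0.3434 0.0619] [ 0.5 -0.3  3.9]
20.2
21.0417
```

View pics/w2.png

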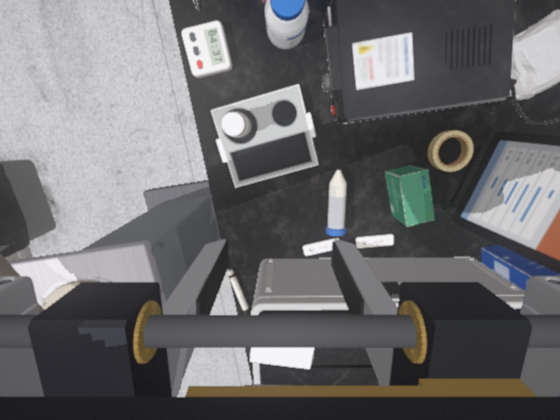

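The tall bottle is standing in its well (235,123), but the tube is untouched at (337,205). The fingers closed above it, and the bottle's grip width matched its cap rather than its body. I'll check the real fingertip length with a gentle guarded touch on the free bench.

```bash
python3 - <<'E'
from h import *
print("nose",r.nose_length)
for o in (.06,0.0):
    gripper_to(o); r.move_to([.43,.165,.09],down(-.15))
    hit=r.move_l([.43,.165,.02],vel=.04,guard=5); print(o,T.current_opening(),hit,T.current_ee_pos(),T.current_wrist_force())
    r.move_l([.43,.165,.12],vel=.25)
print(T.current_t())
E
```

```text
nose 0.025
0.06 0.059745375750196006 False [0.43020583 0.16506952 0.02018894] [-1.06608183 -0.97175482 -0.27261596]
0.0 0.0003983404071924627 False [0.43015886 0.16505911 0.02017788] [ 0.12290469 -0.03663156 -0.07460365]
28.6
```

There's no contact at TCP z = 20 mm, so the fingers really are shorter than stated. I'll probe lower, closed.

```bash
python3 - <<'E'
from h import *
for o in (0.0,.05):
    gripper_to(o); r.move_to([.43,.165,.03],down(-.15))
    hit=r.move_l([.43,.165,-.02],vel=.03,guard=5); print(o,hit,T.current_ee_pos(),T.current_wrist_force(),T.current_opening())
    r.move_l([.43,.165,.10],vel=.25)
k,im=snap("scene","s1.png")
cv2.imwrite("pics/s1c.png",cv2.resize(im[60:300,120:400,::-1],None,fx=2.5,fy=2.5,interpolation=cv2.INTER_CUBIC))
print(T.current_t())
E
```

```text
0.0 True [ 0.42986655  0.16497107 -0.00752622] [-0.422375   -1.12526679  5.66894072] 0.0002990498455992095
0.05 True [ 0.4298869   0.16497092 -0.00752027] [-0.85185267 -0.03041524  4.908761  ] 0.05023935090414919
34.0833
```

View pics/s1c.png

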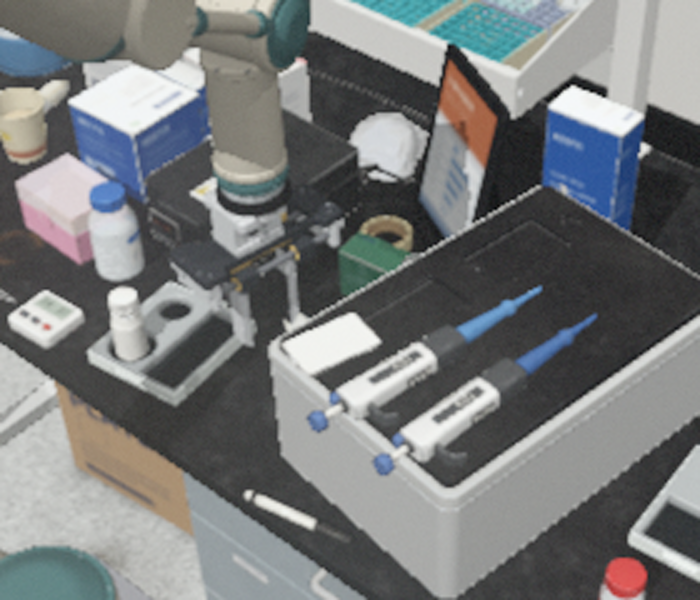

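The scene crop shows the tall bottle upright in its well at (130,330) and the gripper above the bench. Contact came at TCP z = −7.5 mm both open and closed, so the fingertips sit 32.5 mm higher than the stated tool frame. I'll correct every height by that amount and redo the tube.

```bash
sed -i 's/^def pick(\(.*\)):$/DZ=-.0325  # measured: real fingertips lie this much behind nose_length\ndef pick(\1):\n    h+=DZ/; s/^def place(\(.*\)):$/def place(\1):\n    h+=DZ/' h.py
python3 - <<'E'
from h import *
pick((.5185,.1865),-.13,.038,.06,10,up=.14)
if T.current_opening()>.015: place(cut(TR,0,-.033),-.13+.108-1.44,.038,.045,up=.16)
# look at the carton on the way, and the other tray
r.move_to([.56,.18,.33],down(-.1)); k,im=snap("wrist","w3.png")
for n,z in [("reagent_carton",.071),("conical_tube",.026)]:
    for d in models.regions_of(n,"wrist")[:1]: print(n,round(d["score"],2),rect(k,d["pixels"],z))
    print([(np.round(d["at"],3).tolist(),round(d["score"],2)) for d in models.mark_of(n,"wrist")[:2]])
np.save("k3.npy",k,allow_pickle=True); print(T.current_t())
E
```

```text
grip 0.0242 9.930029958486557
lifted 0.024 37.2
placed True [0.4177 0.2845 0.0114] [-0.4  0.3  4.2]
41.1
reagent_carton 0.66 (array([0.6355, 0.1884]), array([87.9, 50.9]), np.float64(-1.474))
[([0.64, 0.189, 0.001], 0.8), ([0.418, 0.281, 0.005], 0.18)]
conical_tube 0.76 (array([0.4167, 0.2842]), array([120.2,  34.5]), np.float64(0.132))
[([0.42, 0.281, 0.004], 0.69)]
42.8
```

View pics/w3.png

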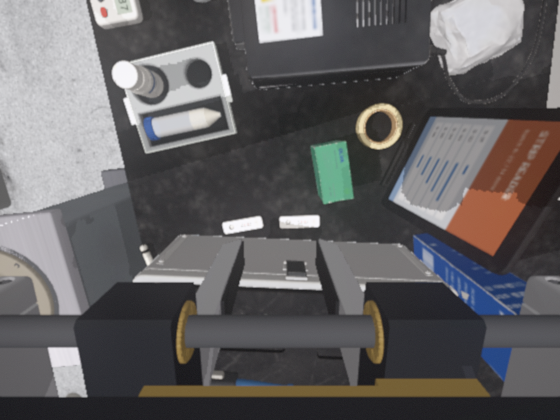

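The tube lies in the trough, cap at (150,128) and tip at (218,115). The carton at (333,172) gives a consistent yaw. I'll cross the case high to look at the right side for the vial, squat bottle and bay tray.

```bash
python3 - <<'E'
from h import *
r.move_to([.47,-.38,.36],down(0)); k,im=snap("wrist","w4.png")
for n,z in [("bay_tray",.018),("small_vial",.046),("squat_bottle",.068)]:
    for d in models.regions_of(n,"wrist")[:1]: print(n,round(d["score"],2),rect(k,d["pixels"],z))
    print([(np.round(d["at"],3).tolist(),round(d["score"],2)) for d in models.mark_of(n,"wrist")[:2]])
print({a:np.round(b,3).tolist() for a,b in k.items()},T.current_t())
E
```

```text
bay_tray 0.66 (array([ 0.589 , -0.3204]), array([163.7, 121.9]), np.float64(0.05))
[([0.591, -0.315, 0.0], 0.74)]
small_vial 0.75 (array([ 0.3369, -0.3105]), array([30.9, 23.2]), np.float64(0.001))
[]
squat_bottle 0.66 (array([ 0.4329, -0.3073]), array([40.9, 39.9]), np.float64(0.768))
[([0.434, -0.306, -0.002], 0.83)]
{'fx': 304.103, 'fy': 304.103, 'cx': 279.577, 'cy': 212.339, 'position': [0.469, -0.307, 0.547], 'orientation': [0.128, 0.992, 0.001, 0.0]} 45.1917
```

View pics/w4.png

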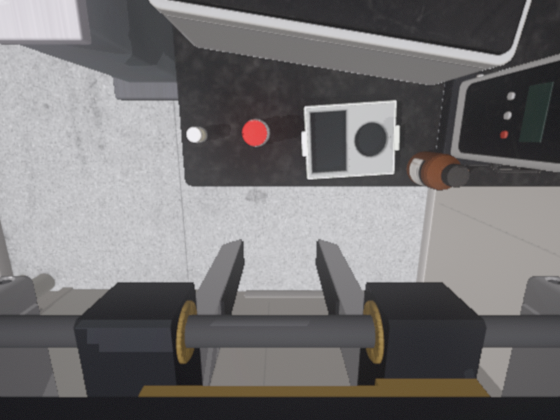

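The vial is at (196,134), squat bottle (256,132) and bay tray (350,140). A brown bottle about 105 mm tall at (430,170), just off the tray's far edge, needs clearance, so I'll angle the gripper for the squat bottle. Next is the vial, then the carton.

```bash
echo 'BY=(0.590,-0.319,0.05)' >> h.py; python3 - <<'E'
from h import *
pick((.336,-.3095),0,.038,.05,8,up=.27)
assert T.current_opening()>.018
place(cut(TR,.041,.030),0,.038,.042,up=.27)
pick((.6385,.189),.097,.055,.075,15,up=.30)
assert T.current_opening()>.035
place(cut(BY,-.036,0),.05,.055,.062,up=.30)
E
```

```text
grip 0.0234 8.01434931356198
lifted 0.0238 49.6
placed True [0.4514 0.3515 0.0113] [0.2 0.  4.2]
55.3
grip 0.0447 14.999544471502304
lifted 0.0448 60.4
placed True [ 0.5535 -0.3204  0.0284] [-1.3 -0.9  4. ]
65.7
```

```bash
python3 - <<'E'
from h import *
pick((.4325,-.307),0,.051,.065,15,up=.25)
assert T.current_opening()>.035
place(cut(BY,.036,0),.4,.051,.052,up=.25)
r.move_to([.55,-.38,.36],down(0)); k,im=snap("wrist"); a=im[60:240,150:470]
r.move_to([.43,.25,.36],down(-.156)); k,im=snap("wrist"); b=im[60:240,150:470]
cv2.imwrite("pics/end.png",cv2.resize(np.vstack([a,b])[:,:,::-1],None,fx=1.6,fy=1.6))
for n in "conical_tube tall_bottle small_vial lab_timer big_bottle tape_roll".split():
    print(n,[(np.round(d["at"],3).tolist(),round(d["score"],2)) for d in models.mark_of(n,"wrist")[:1]])
print(T.current_t())
E
```

```text
grip 0.0409 15.031199009208649
lifted 0.0409 69.6
placed True [ 0.6255 -0.3169  0.0246] [0.1 0.4 3.8]
73.3
conical_tube [([0.419, 0.28, 0.006], 0.97)]
tall_bottle [([0.374, 0.346, 0.008], 0.7)]
small_vial [([0.451, 0.349, 0.004], 0.56)]
lab_timer [([0.344, 0.469, -0.002], 0.67)]
big_bottle [([0.477, 0.479, -0.0], 0.71)]
tape_roll [([0.721, 0.245, -0.002], 0.73)]
76.6083
```

View pics/end.png

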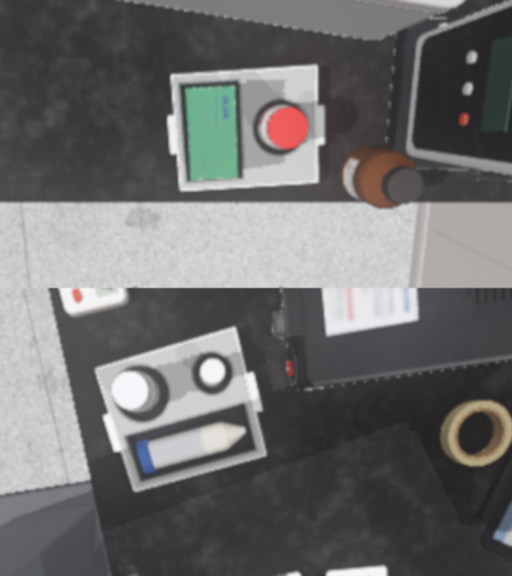

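Both kits look right. Carton (212,132) and squat bottle (283,127) are inside the bay tray's cut-outs. Tall bottle (135,390), vial (212,370) and tube (190,447) are inside the trough tray's. The contact heights match the cut-out floors.

```bash
python3 -c "
from h import *
print(r.sign_off())"
```

```text
the job is handed in; nothing more can be done
None
```

Both kits are made up and handed in at about 77 s: everything looks seated and upright in its cut-out, and the timer, large bottle and tape roll haven't moved. The tall bottle went in before the tube, because the first tube grasp missed: the fingertips turned out to be 32.5 mm shorter than stated.

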